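# Put the capped bottles into their holders

## Robot

A 6-joint arm with a two-finger parallel gripper is mounted at the origin on a cart in front of the work surface, level with it; the furniture and walls round the work are solid. World frame = base frame: x ahead of the robot, y to its left, z up, the work surface at z = 0. Lengths are in m, angles in rad, forces in N, time in s.
With the tool pointing down it reaches from about 0.3 to 0.775 m from the base axis. Payload 14.6 kg.
Tool frame: the origin (TCP) lies at the centre of the arm's flange, where the gripper is bolted on; the fingertips stand 199 mm ahead of it and the grasp point (between the pads) lies ctrl.tcp_to_grasp ahead of it (ctrl.tcp_to_grasp is the distance from the TCP to the grasp point, in m); z points along the fingers, y is the line along which they close (so a half turn about z gives the same grasp; the last joint's range is limited). The gripper opens to 94 mm and grips with 3 to 60 N. Pads are 16 mm wide; open, the fingers measure 119 mm over their backs; the gripper's body (75 mm by 177 mm) begins 78 mm behind the grasp point.
Start: joints at [-1.237, 0.3, 1.521, -0, 1.321, -0.067], TCP at [0.215, -0.506, 0.405] pointing down, gripper open.
Joint ranges: [-3.03, 3.03], [-0.79, 2.21], [0.23, 2.52], [-1.04, 4.18], [0, 3.07], [-2.55, 2.55]. Speed limits (rad/s): [2.22, 2.22, 2.57, 3.14, 3.14, 3.14].

## Interface

Orientations are given as [roll, pitch, yaw] about the fixed x, y, z axes, in that order (R = Rz(yaw) Ry(pitch) Rx(roll)).
In Python, from station import ctrl gives the robot as it stands. The module is installed in compiled form; this text tells all that it offers.
- The arm moves only by the shell command python3 -m jog 'ROWS' [OPENING] [FORCE]. ROWS is JSON, a list of rows, each a list of 6 numbers: the shift along the tool's x, y, z in cm, then the turn, a rotation vector about the tool's x, y, z in rad. In form: [[tx, ty, tz, ax, ay, az], ...]. A call has 1 to 8 rows; each row is the pose to reach, as a shift and turn from the pose commanded when the call began, along the tool's axes at that moment; what a row does not reach only later rows make up. A row lasts 1/10 s, in which the tool goes at most 50 mm and 8.59 degrees, less where a joint would pass 70% of its speed; a pose out of reach is approached as far as the arm can. A call with a gripper value outside its range is refused whole. OPENING is the opening in per cent of the stroke, from 0 (shut) to 100 (fully open), set as the call begins (- or left out, the last holds). The fingers move at their own pace and stop on an object; FORCE is the grip in N (left out, the last holds). Time passes only in rows, so rows that repeat a pose let the fingers close. It gives the time, the measured TCP pose, the force, the opening and the grip force at its end, in the units of the state.
- ctrl.get_obs(): the state, without advancing time (a new reading comes with each control period).
- ctrl.camera(name): name is "side" or "top"; returns a dict with "img" (420x560x3 uint8, blue, green, red), "intrinsics" (3x3 intrinsics, pixels), "R" (3x3) and "t" (3): a world point X has camera coordinates R X + t. Camera axes: x right, y down, z forward; pixel columns grow to the right and rows downward; lengths in m; the calibration is good to about 2 mm. A picture is of the moment at which its call begins. There is no depth.
- ctrl.hand_in(): hands the job in; it is judged then, once.
The state is a dict: "time_s": time; "qpos": joint angles; "joint_vel": joint speeds; "tau": joint torques, N m; "ee_pos": TCP position; "eef_rot": TCP orientation; "force": force on the tool from outside, world axes, zero at the start; "moment": the same for the moment, N m; "grip_width": finger opening in m; "grip_force": force on a finger pad.
Only numpy, scipy, OpenCV 4.12 (cv2) and the standard library are available. Lean on these libraries where they do the work, as an engineer would, in place of code of your own. Each camera call takes 0.05 s, during which the arm holds its last target. There are 200 camera calls.

## Task

Four capped bottles (a slim clear one, a brown vial, a round clear one and a squat white jar) stand about the middle of the table among other things: put each upright into the round grey holder of its size, flat on its floor, the widest bottle in the widest holder and so on down to the slimmest in the smallest. Set them down without dropping or tipping any, and leave the two open beakers among them where they stand (the bottles at the back by the dispenser are not part of the job).

Things in the scene. Friction and masses are not known exactly. Their poses are not given: they have to be found in the camera images.
- slim_bottle_center (a point): slim clear bottle, 27 mm body, 109 mm tall, with a yellow cap 24 mm across over its top 18 mm (shoulder narrows to the neck below the cap); loose, stands upright on the table, light (under 0.15 kg). The point is its centre, half-way up on its axis (54.5 mm above its underside); z is its axis, upward. Easily gripped from above by the cap.
- amber_vial_center (a point): brown glass vial, 38 mm body, 96 mm tall, with a black cap 30 mm across over its top 18 mm; loose, stands upright on the table, light (under 0.15 kg). The point is its centre, half-way up on its axis (48 mm above its underside); z is its axis, upward. Easily gripped from above by the cap.
- round_flask_center (a point): clear round-shouldered bottle, 44 mm body, 104 mm tall, with a white cap 26 mm across over its top 18 mm; loose, stands upright on the table, light (under 0.15 kg). The point is its centre, half-way up on its axis (52 mm above its underside); z is its axis, upward. Easily gripped from above by the cap.
- wide_jar_center (a point): squat white jar, 60 mm body, 85 mm tall, with a ribbed bare-metal cap 49 mm across over its top 20 mm; loose, stands upright on the table, light (under 0.15 kg). The point is its centre, half-way up on its axis (42.5 mm above its underside); z is its axis, upward. Easily gripped from above by the cap.
- small_beaker_center (a point): open clear beaker without a cap, 48 mm across, 58 mm tall, loose; not to be moved. The point is its centre, half-way up; z upward.
- large_beaker_center (a point): open clear beaker without a cap, 57 mm across, 70 mm tall, loose; not to be moved. The point is its centre, half-way up; z upward.
- holder_1_floor (a point): smallest of four round grey holders (shallow open cups with a dark floor), fixed to the table: inner diameter 46 mm, 62 mm over the foot, rim 20 mm and inner floor 6 mm above the table. The point is the centre of the inner floor; z upward.
- holder_2_floor (a point): second smallest of four round grey holders (shallow open cups with a dark floor), fixed to the table: inner diameter 56 mm, 72 mm over the foot, rim 20 mm and inner floor 6 mm above the table. The point is the centre of the inner floor; z upward.
- holder_3_floor (a point): second largest of four round grey holders (shallow open cups with a dark floor), fixed to the table: inner diameter 66 mm, 82 mm over the foot, rim 20 mm and inner floor 6 mm above the table. The point is the centre of the inner floor; z upward.
- holder_4_floor (a point): largest of four round grey holders (shallow open cups with a dark floor), fixed to the table: inner diameter 84 mm, 100 mm over the foot, rim 20 mm and inner floor 6 mm above the table. The point is the centre of the inner floor; z upward.
Things that resemble listed ones, but are neither listed nor needed, are in the scene too. Leave any green or red look-alike of the part that bears amber_vial_center alone. Leave any yellow look-alike of the part that bears wide_jar_center alone.

How it is judged:
At the end, for the whole second after the job is handed in: each bottle upright (0.12 rad), at rest and released on the floor of its own holder (slim bottle, amber vial, round flask, wide jar, from smallest to largest), within 15 mm of its centre and 5 mm in height; both beakers upright, within 3 cm of where they stood (horizontal distance between slim_bottle_center and holder_1_floor below 0.015 m and z of slim_bottle_center in the frame of holder_1_floor between 0.0495 and 0.0585 m and angle between each of slim_bottle_center, amber_vial_center, round_flask_center, wide_jar_center, small_beaker_center, large_beaker_center's own z axis and vertical below 0.12 rad and linear speed of each of slim_bottle, amber_vial, round_flask, wide_jar below 0.02 m/s and angular speed of each of slim_bottle, amber_vial, round_flask, wide_jar below 0.2 rad/s and horizontal distance between amber_vial_center and holder_2_floor below 0.015 m and z of amber_vial_center in the frame of holder_2_floor between 0.043 and 0.052 m and horizontal distance between round_flask_center and holder_3_floor below 0.015 m and z of round_flask_center in the frame of holder_3_floor between 0.047 and 0.056 m and horizontal distance between wide_jar_center and holder_4_floor below 0.015 m and z of wide_jar_center in the frame of holder_4_floor between 0.0375 and 0.0465 m and distance of each of small_beaker_center, large_beaker_center from where it was at the start of the episode below 0.03 m); the robot touches nothing.
It fails at once if a bottle is tipped over (angle between any of slim_bottle_center, amber_vial_center, round_flask_center, wide_jar_center's own z axis and vertical above 0.7 rad).
It fails at once if a bottle is dropped (it moves faster than 0.75 m/s within 3 cm of standing height on the table) ((linear speed of slim_bottle above 0.75 m/s and height (world z) of slim_bottle_center below 0.0845 m) or (linear speed of amber_vial above 0.75 m/s and height (world z) of amber_vial_center below 0.078 m) or (linear speed of round_flask above 0.75 m/s and height (world z) of round_flask_center below 0.082 m) or (linear speed of wide_jar above 0.75 m/s and height (world z) of wide_jar_center below 0.0725 m)).
It fails at once if the small beaker is moved by more than 3 cm or knocked over (distance of small_beaker_center from where it was at the start of the episode above 0.03 m or angle between small_beaker_center's own z axis and vertical above 0.5 rad).
It fails at once if the large beaker is moved by more than 3 cm or knocked over (distance of large_beaker_center from where it was at the start of the episode above 0.03 m or angle between large_beaker_center's own z axis and vertical above 0.5 rad).
It also fails if it takes over 90 s, if anything falls off the work surface, if the arm or the gripper's body presses on something with over 40 N, if the wrist force passes 120 N, or if a joint passes its speed limit or range.

## Working session

There is one attempt and no reset: what is moved stays moved. The work goes in short steps, Python scripts to look and compute and a shell command to move; the robot and the scene stay as the last step left them, time stands still between calls to the robot, and variables do not carry over. Pictures are saved under pics/ and viewed, at most 14 in all, crops included, and the job is handed in when it is done.

```bash
mkdir -p pics
python3 - <<'E'
from station import ctrl
import cv2,pickle
d={}
for n in("side","top"):
    c=ctrl.camera(n);cv2.imwrite(f"pics/{n}0.png",cv2.resize(c["img"],(800,600),interpolation=cv2.INTER_CUBIC));d[n]=c
    print(n,c["intrinsics"],c["R"],c["t"])
pickle.dump(d,open("c0.pkl","wb"))
o=ctrl.get_obs();print(o,ctrl.tcp_to_grasp)
E
```

```text
side [[454.08339236   0.         284.37089495]
 [  0.         454.08339236 214.57365243]
 [  0.           0.           1.        ]] [[ 0.99799266 -0.06330349 -0.00182399]
 [-0.02993956 -0.44623231 -0.89441621]
 [ 0.05580574  0.89267541 -0.44723184]] [-0.5355553   0.06924739  1.10941019]
top [[490.27843091   0.         277.58106504]
 [  0.         490.27843091 210.21317165]
 [  0.           0.           1.        ]] [[ 0.00609654 -0.99984597 -0.01645827]
 [-0.9978774  -0.00501578 -0.06492716]
 [ 0.06483461  0.01681917 -0.99775427]] [0.01212189 0.55067402 1.28788808]
{'time_s': 0.1, 'qpos': array([-1.23660684e+00,  3.00420733e-01,  1.52152409e+00, -1.57606384e-06,
        1.32067214e+00, -6.66344549e-02]), 'joint_vel': array([-0.00165103, -0.00073559, -0.00234913,  0.00124561, -0.00026529,
        0.00041826]), 'tau': array([ 2.11565217e-03, -5.32642472e+01, -3.53283548e+01,  7.09111872e-02,
        2.34049349e-02, -4.77277661e-05]), 'ee_pos': array([ 0.21456819, -0.50638966,  0.40413796]), 'eef_rot': array([-3.14057052e+00, -6.66802399e-05,  4.00824302e-01]), 'force': array([ 1.10042017,  0.393626  , -0.07697584]), 'moment': array([-0.01562997,  0.01762339, -0.01777884]), 'grip_force': 0.0, 'grip_width': 0.09415648620488565} 0.1804
```

View pics/top0.png

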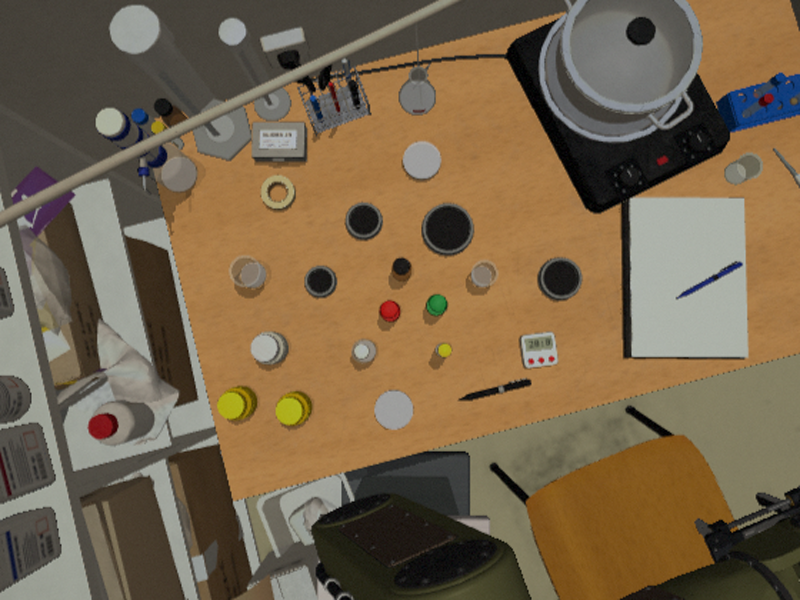

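View pics/side0.png

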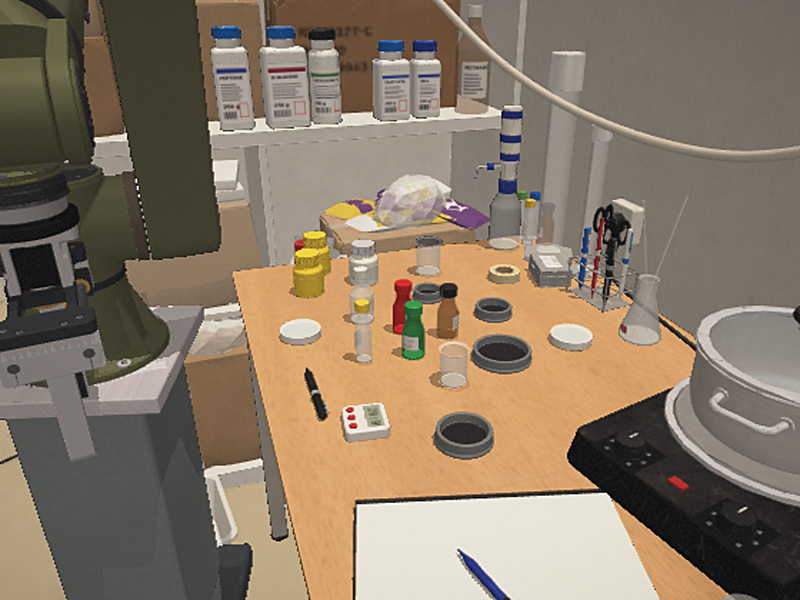

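Top (800x600 px): the slim cap is at (444,350), vial (401,268), flask (364,351) and jar (267,348). Holders 1 to 4 are at (320,281), (363,220), (560,278) and (447,228). The beakers are at (248,272) and (482,274). I'll enlarge the top view to get closer readings.

Run:
```python
import cv2,pickle
d=pickle.load(open("c0.pkl","rb"))
cv2.imwrite("pics/topc.png",cv2.resize(d["top"]["img"][135:300,155:420],None,fx=3,fy=3,interpolation=cv2.INTER_CUBIC))
```

```text
(no output)
```

View pics/topc.png

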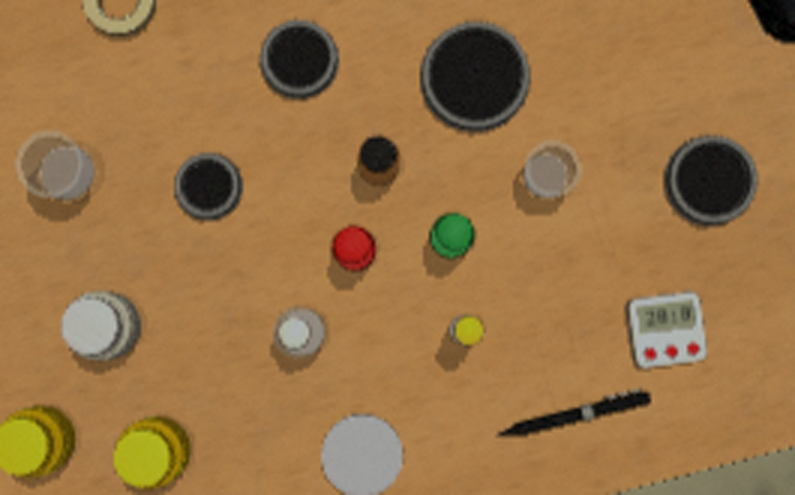

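The crop (3x, origin 155,135) puts the caps at slim (469,331), vial (378,154), flask (294,333) and jar (91,327). The holder rims are at h1 (208,186), h2 (299,59), h3 (711,180) and h4 (475,75). The beaker rims are at (54,166) and (552,170), and the red and green look-alikes at (354,247) and (453,235).

```bash
cat > h.py <<'E'
import numpy as np,pickle
d=pickle.load(open("c0.pkl","rb"))
def ray(c,u,v,z):
    r=c["R"].T@np.linalg.solve(c["intrinsics"],[u,v,1]);o=-c["R"].T@c["t"]
    return (o+r*(z-o[2])/r[2])[:2]
def proj(c,X):
    p=c["intrinsics"]@(c["R"]@np.array(X)+c["t"]);return p[:2]/p[2]
E
python3 - <<'E'
from h import *
P=dict(slim=(469,331,.109),vial=(378,154,.096),flask=(294,333,.104),jar=(91,327,.085),h1=(208,186,.02),h2=(299,59,.02),h3=(711,180,.02),h4=(475,75,.02),large=(54,166,.07),small=(552,170,.058),red=(354,247,.096),green=(453,235,.096),y1=(21,447,.085),y2=(144,459,.085))
for k,(u,v,z) in P.items():
    xy=ray(d["top"],(u+.5)/3-.5+155,(v+.5)/3-.5+135,z)
    print(k,xy.round(4),np.hypot(*xy).round(3),'side800',(proj(d["side"],[*xy,z])/.7).round(1))
E
```

```text
slim [ 0.4592 -0.0692] 0.464 side800 [360.  299.5]
vial [0.6065 0.0065] 0.607 side800 [446.8 284.4]
flask [0.4567 0.0749] 0.463 side800 [358.7 266.7]
jar [0.4605 0.2472] 0.523 side800 [361.1 242.1]
h1 [0.586  0.1584] 0.607 side800 [426.2 287.8]
h2 [0.7003 0.0784] 0.705 side800 [491.2 304.1]
h3 [ 0.5933 -0.2875] 0.659 side800 [461.6 426.3]
h4 [ 0.6864 -0.0788] 0.691 side800 [500.  346.6]
large [0.598  0.2846] 0.662 side800 [426.7 240.8]
small [ 0.5977 -0.143 ] 0.615 side800 [452.1 348. ]
red [0.5284 0.0261] 0.529 side800 [400.5 281. ]
green [ 0.5389 -0.0564] 0.542 side800 [409.8 301.8]
y1 [0.3599 0.3041] 0.471 side800 [313.1 233.6]
y2 [0.3507 0.2007] 0.404 side800 [304.9 252. ]
```

```bash
cat >> h.py <<'E'
def go(x,y,z):
    from station import ctrl
    from scipy.spatial.transform import Rotation as Ro
    o=ctrl.get_obs();R=Ro.from_euler("xyz",o["eef_rot"])
    print("cm",(R.inv().apply(np.array([x,y,z])-o["ee_pos"])*100).round(2),"rot",(R.inv()*Ro.from_euler("x",np.pi)).as_rotvec().round(4),"pos",o["ee_pos"].round(4),"t",o["time_s"])
E
python3 -m jog '[[5,-4,0,0,0,0.14],[9,-7,0,0,0,0.28],[13,-10,0,0,0,0.4],[17,-13,0,0,0,0.4],[21,-16,0,0,0,0.4],[25,-19,0,0,0,0.4],[29,-22.5,0,0,0,0.4],[32,-25,0,0,0,0.4]]' 55 15
python3 -c "
from h import *
go(.459,-.069,.36)"
```

```text
time_s: 0.9
ee_pos: [0.4091, -0.1552, 0.4046]
eef_rot: [3.142, -0.0, 0.001]
force: [0.2, -0.5, -0.1]
grip_width: 0.0518
grip_force: 0.0
cm [ 4.99 -8.61  4.46] rot [ 0.     -0.      0.0007] pos [ 0.4091 -0.1552  0.4046] t 0.9
```

```bash
python3 -m jog '[[2,-3.5,0,0,0,0],[4,-7,1.5,0,0,0],[4.7,-8.2,4.5,0,0,0],[4.7,-8.2,4.5,0,0,0],[4.7,-8.2,4.5,0,0,0]]'
python3 -c "
from h import *
go(.459,-.069,.292)
from station import ctrl;import cv2
a=ctrl.camera('top');i=a['img'];b=ctrl.camera('side')['img']
cv2.imwrite('pics/s1.png',cv2.hconcat([cv2.resize(i[180:280,250:350],(400,400),interpolation=2),cv2.resize(b[130:280,180:330],(400,400),interpolation=2)]))"
```

```text
time_s: 1.4
ee_pos: [0.4556, -0.0754, 0.3599]
eef_rot: [-3.141, 0.001, 0.001]
force: [-0.1, -0.1, 0.5]
grip_width: 0.0522
grip_force: 0.0
cm [ 0.35 -0.63  6.79] rot [-0.0001  0.0011  0.0013] pos [ 0.4556 -0.0754  0.3599] t 1.4
```

View pics/s1.png

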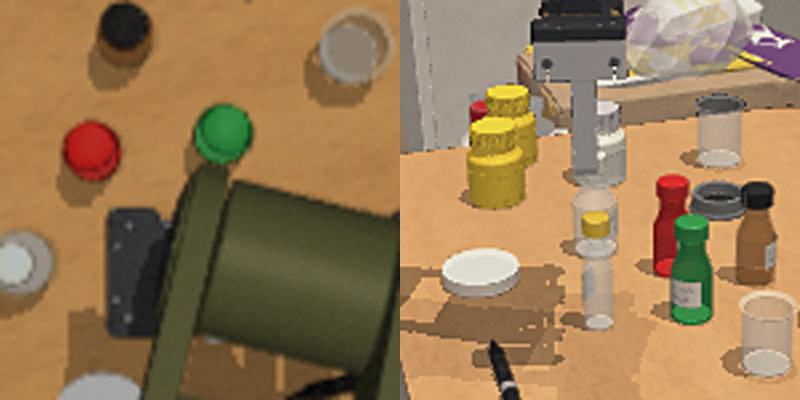

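The finger (585) is slightly left of the slim cap (596) in the side crop; the line-up is otherwise fine, so I'll correct by about +x 5 mm.

```bash
python3 -c "
from h import *
go(.460,-.069,.292)
print((proj(d['side'],[.4556,-.105,.161])-[180,130])*2.667)"
```

```text
cm [ 0.44 -0.7   6.89] rot [ 0.0004 -0.0014 -0.0002] pos [ 0.4555 -0.0759  0.3609] t 1.5
[185.23710536 173.64766533]
```

```bash
python3 -m jog '[[0.25,-0.4,1,0,0,0],[0.5,-0.7,3,0,0,0],[0.5,-0.7,5,0,0,0],[0.5,-0.7,6.5,0,0,0],[0.5,-0.7,6.9,0,0,0],[0.5,-0.7,6.9,0,0,0],[0.5,-0.7,6.9,0,0,0]]'
python3 -c "
from h import *
go(.460,-.069,.292)"
python3 -m jog '[[0,0,0,0,0,0],[0,0,0,0,0,0],[0,0,0,0,0,0],[0,0,0,0,0,0],[0,0,0,0,0,0]]' 5 15
```

```text
time_s: 2.2
ee_pos: [0.4608, -0.0683, 0.2914]
eef_rot: [3.141, -0.001, 0.0]
force: [0.2, -0.2, -0.1]
grip_width: 0.052
grip_force: 0.0
cm [-0.08  0.07 -0.06] rot [ 0.0003 -0.0012  0.0005] pos [ 0.4608 -0.0683  0.2914] t 2.2
time_s: 2.7
ee_pos: [0.4607, -0.0681, 0.2908]
eef_rot: [3.141, -0.0, 0.001]
force: [0.5, -0.2, 1.1]
grip_width: 0.0239
grip_force: 15.0
```

```bash
python3 -m jog '[[0,0,-1,0,0,0],[0,0,-4,0,0,0],[0,0,-8,0,0,0],[0,0,-11.5,0,0,0],[0,0,-13,0,0,0],[1,-1.5,-13,0,0,0],[2.5,-4.5,-13,0,0,0],[4.2,-7.5,-13,0,0,0]]'
python3 -m jog '[[2,-3.5,0,0,0,0],[4,-7,0,0,0,0],[5.8,-10.5,0,0,0,0],[7.3,-13.2,0,0,0,0],[8.3,-15,0,0,0,0],[8.3,-15.1,0,0,0,0],[8.3,-15.1,0,0,0,0]]'
python3 -c "
from h import *
go(.586,.158,.298)"
```

```text
time_s: 3.5
ee_pos: [0.5027, 0.0077, 0.4217]
eef_rot: [3.142, -0.001, -0.0]
force: [0.6, -1.5, -1.1]
grip_width: 0.0243
grip_force: 15.0
time_s: 4.2
ee_pos: [0.5853, 0.158, 0.4208]
eef_rot: [3.141, 0.0, 0.001]
force: [-0.2, 0.2, -0.1]
grip_width: 0.024
grip_force: 15.0
cm [ 8.000e-02 -1.000e-02  1.228e+01] rot [0.0002 0.0004 0.0014] pos [0.5853 0.158  0.4208] t 4.2
```

```bash
python3 -m jog '[[0,0,2,0,0,0],[0,0,5,0,0,0],[0,0,8,0,0,0],[0,0,9.5,0,0,0],[0,0,10,0,0,0],[0,0,10,0,0,0]]'
python3 -c "
from h import *
go(.586,.158,.298)
from station import ctrl;import cv2
b=ctrl.camera('side')['img']
cv2.imwrite('pics/s2.png',cv2.resize(b[120:270,200:400],(800,600),interpolation=2))"
```

```text
time_s: 4.8
ee_pos: [0.5856, 0.1576, 0.3212]
eef_rot: [-3.142, -0.0, 0.0]
force: [1.2, -0.7, -0.7]
grip_width: 0.024
grip_force: 15.0
cm [ 0.04 -0.04  2.32] rot [-0.0001 -0.0003  0.0004] pos [0.5856 0.1576 0.3212] t 4.8
```

View pics/s2.png

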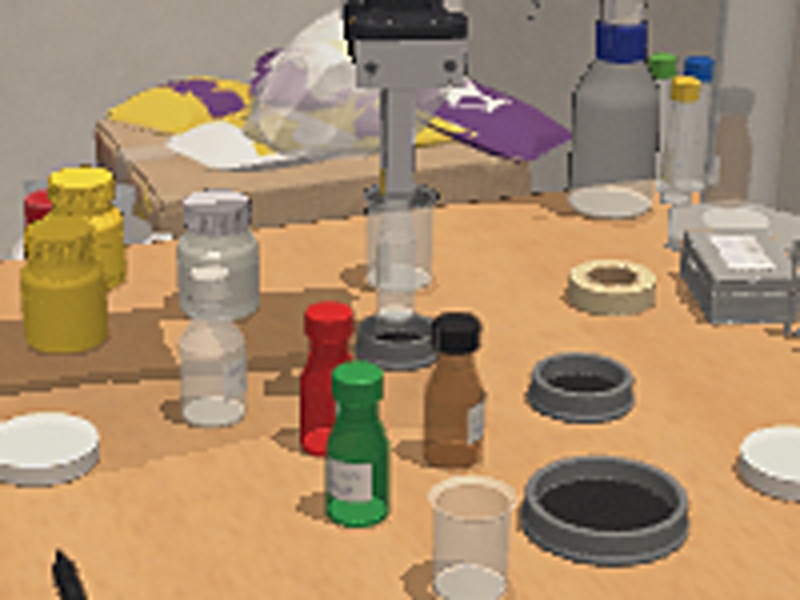

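The slim bottle at (395,310) hangs centred over holder 1 (398,338), so I'll lower it and release.

```bash
python3 -m jog '[[0.05,0,0.6,0,0,0],[0.1,0,1.2,0,0,0],[0.1,0,1.7,0,0,0],[0.1,0,2.1,0,0,0],[0.1,0,2.3,0,0,0],[0.1,0,2.4,0,0,0],[0.1,0,2.4,0,0,0]]'
python3 -c "
from h import *
go(.586,.158,.297)"
```

```text
time_s: 5.55
ee_pos: [0.5865, 0.158, 0.2969]
eef_rot: [-3.142, -0.0, 0.001]
force: [-0.4, -0.6, 1.3]
grip_width: 0.024
grip_force: 15.0
cm [-0.05  0.   -0.01] rot [-0.0001 -0.0004  0.0008] pos [0.5865 0.158  0.2969] t 5.55
```

```bash
python3 -m jog '[[0,0,0,0,0,0],[0,0,0,0,0,0],[0,0,0,0,0,0],[0,0,-0.5,0,0,0],[0,0,-2,0,0,0],[0,0,-4.5,0,0,0],[0.3,2,-5.5,0,0,0],[0.8,5,-5.5,0,0,0]]' 55
python3 -m jog '[[0.5,3.5,0,0,0,0],[0.9,7,0,0,0,0],[1.2,9.4,0,0,0,0],[1.2,10.1,0,0,0,0],[1.2,10.1,0,0,0,0]]'
python3 -c "
from h import *
go(.607,.0065,.279)
from station import ctrl;import cv2
b=ctrl.camera('side')['img']
cv2.imwrite('pics/s3.png',cv2.resize(b[120:270,200:400],(800,600),interpolation=2))"
```

```text
time_s: 6.35
ee_pos: [0.5945, 0.1085, 0.355]
eef_rot: [-3.141, -0.004, 0.003]
force: [0.7, -0.6, -0.4]
grip_width: 0.0516
grip_force: 0.0
time_s: 6.85
ee_pos: [0.6066, 0.0065, 0.3525]
eef_rot: [-3.142, -0.001, -0.0]
force: [0.5, -0.2, 0.0]
grip_width: 0.0516
grip_force: 0.0
cm [ 0.04 -0.    7.35] rot [-0.     -0.0009 -0.0005] pos [0.6066 0.0065 0.3525] t 6.85
```

View pics/s3.png

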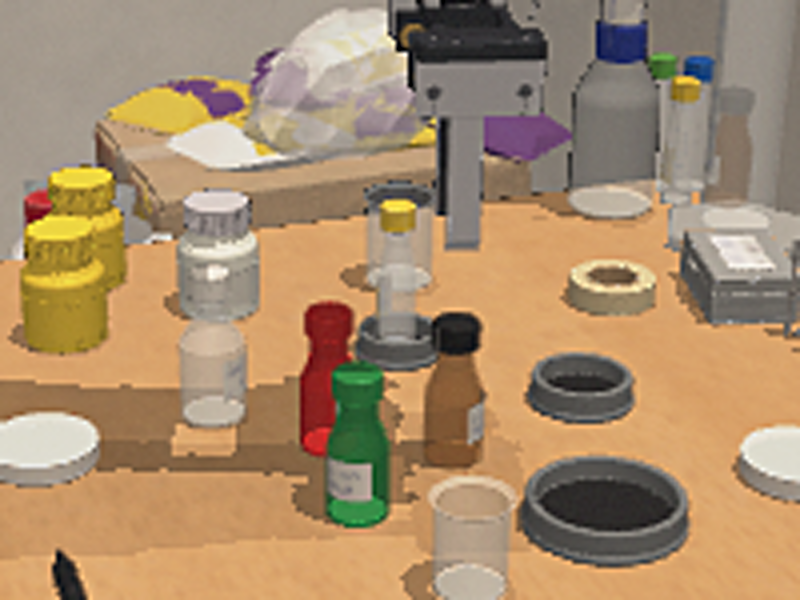

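The slim bottle stands upright and centred in holder 1 (398,270). The fingers (462) line up with the vial cap (458).

```bash
python3 -m jog '[[0,0,1.5,0,0,0],[0,0,4,0,0,0],[0,0,6,0,0,0],[0,0,7,0,0,0],[0,0,7.35,0,0,0],[0,0,7.35,0,0,0],[0,0,7.35,0,0,0]]'
python3 -m jog '[[0,0,0,0,0,0],[0,0,0,0,0,0],[0,0,0,0,0,0],[0,0,0,0,0,0]]' 5 15
python3 -m jog '[[0,0,-1,0,0,0],[0,0,-3.5,0,0,0],[0,0,-5.5,0,0,0],[0,0,-6,0,0,0],[1.5,-1,-6,0,0,0],[4.5,-3.3,-6,0,0,0],[7.5,-5.7,-6,0,0,0],[9,-7,-6,0,0,0]]'
python3 -m jog '[[0.4,-0.2,0,0,0,0],[0.4,-0.2,0,0,0,0],[0.4,-0.2,0,0,0,0]]'
python3 -c "
from h import *
go(.7005,.0785,.285)"
```

```text
time_s: 7.6
ee_pos: [0.6068, 0.0072, 0.279]
eef_rot: [3.142, -0.001, 0.001]
force: [0.2, 0.2, 0.5]
grip_width: 0.0517
grip_force: 0.0
time_s: 8.0
ee_pos: [0.6066, 0.007, 0.2785]
eef_rot: [3.142, -0.001, 0.001]
force: [0.8, 0.1, 1.6]
grip_width: 0.0304
grip_force: 15.0
time_s: 8.8
ee_pos: [0.6978, 0.0787, 0.3372]
eef_rot: [-3.141, 0.001, 0.002]
force: [-0.7, -1.0, -0.6]
grip_width: 0.0299
grip_force: 15.0
time_s: 9.1
ee_pos: [0.7, 0.0782, 0.338]
eef_rot: [3.141, 0.001, 0.0]
force: [0.7, 0.5, -1.3]
grip_width: 0.0304
grip_force: 15.0
cm [ 0.05 -0.03  5.3 ] rot [0.0002 0.0007 0.0001] pos [0.7    0.0782 0.338 ] t 9.1
```

```bash
python3 -m jog '[[0,0,1.5,0,0,0],[0,0,3,0,0,0],[0,0,4,0,0,0],[0,0,4.7,0,0,0],[0,0,5.1,0,0,0],[0,0,5.3,0,0,0],[0,0,5.3,0,0,0]]'
python3 -m jog '[[0,0,0,0,0,0],[0,0,0,0,0,0],[0,0,0,0,0,0],[0,0,-0.5,0,0,0],[0,0,-2.5,0,0,0],[0,0,-6,0,0,0],[-2,0,-7.5,0,0,0],[-5,0,-7.5,0,0,0]]' 55
python3 -m jog '[[-4,0,0,0,0,0],[-8.5,0,0,0,0,0],[-13,0,0,0,0,0],[-16.5,0.1,0,0,0,0],[-18.8,0.2,0,0,0,0],[-19.3,0.3,0,0,0,0],[-19.3,0.3,0,0,0,0]]'
python3 -c "
from h import *
go(.458,.075,.287)
from station import ctrl;import cv2
b=ctrl.camera('side')['img']
cv2.imwrite('pics/s4.png',cv2.resize(b[120:270,200:400],(800,600),interpolation=2))"
```

```text
time_s: 9.8
ee_pos: [0.7006, 0.0791, 0.2852]
eef_rot: [3.142, -0.0, 0.001]
force: [-0.9, -0.4, -1.2]
grip_width: 0.0301
grip_force: 15.0
time_s: 10.6
ee_pos: [0.6504, 0.0789, 0.3631]
eef_rot: [-3.141, -0.005, 0.001]
force: [0.5, 0.6, 0.1]
grip_width: 0.0513
grip_force: 0.0
time_s: 11.3
ee_pos: [0.4576, 0.0758, 0.3609]
eef_rot: [-3.141, -0.002, 0.001]
force: [-0.2, 0.1, -0.0]
grip_width: 0.0517
grip_force: 0.0
cm [0.02 0.08 7.39] rot [-0.0001 -0.0016  0.0008] pos [0.4576 0.0758 0.3609] t 11.3
```

View pics/s4.png

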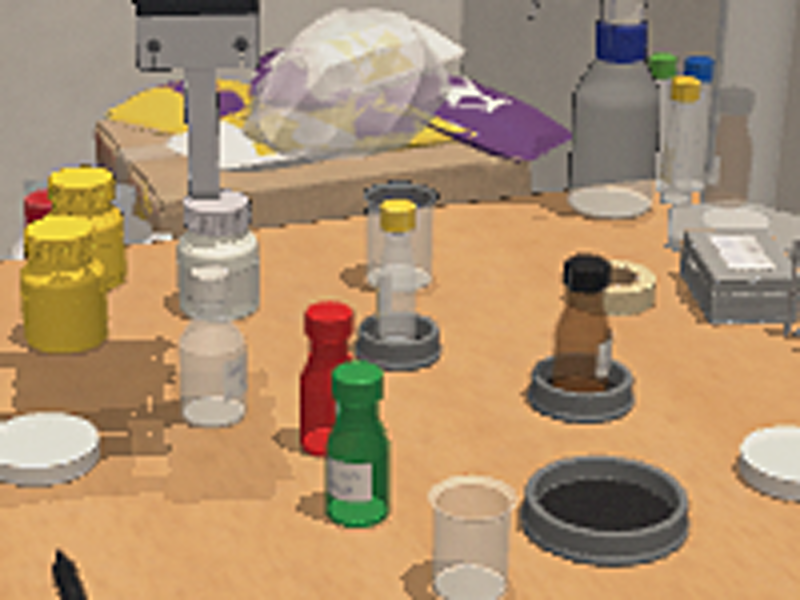

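The vial stands upright in holder 2 (583,340). The flask axis is at about 211 px and the finger at 204, so I'll shift +x 3 mm and descend.

```bash
python3 -m jog '[[0.15,0.1,1.5,0,0,0],[0.3,0.1,4,0,0,0],[0.3,0.1,6,0,0,0],[0.3,0.1,7,0,0,0],[0.3,0.1,7.4,0,0,0],[0.3,0.1,7.4,0,0,0],[0.3,0.1,7.4,0,0,0]]'
python3 -m jog '[[0,0,0,0,0,0],[0,0,0,0,0,0],[0,0,0,0,0,0],[0,0,0,0,0,0]]' 5 15
python3 -m jog '[[0,0,-1,0,0,0],[0,0,-4,0,0,0],[0,0,-8,0,0,0],[0,0,-11.5,0,0,0],[0,0,-13,0,0,0],[0.5,1.5,-13,0,0,0],[1.5,5,-13,0,0,0],[2.5,9,-13,0,0,0]]'
python3 -c "
from h import *
go(.594,-.2875,.42)"
```

```text
time_s: 12.05
ee_pos: [0.4609, 0.0749, 0.2869]
eef_rot: [-3.141, -0.001, 0.001]
force: [0.1, -1.3, -0.2]
grip_width: 0.0518
grip_force: 0.0
time_s: 12.45
ee_pos: [0.4606, 0.0749, 0.2864]
eef_rot: [-3.142, -0.0, 0.001]
force: [-0.6, 0.7, 1.8]
grip_width: 0.0262
grip_force: 15.0
time_s: 13.25
ee_pos: [0.4855, -0.0156, 0.4171]
eef_rot: [-3.142, -0.001, 0.003]
force: [-0.5, 0.1, -0.9]
grip_width: 0.0261
grip_force: 15.0
cm [10.77 27.22 -0.28] rot [-0.     -0.0009  0.0027] pos [ 0.4855 -0.0156  0.4171] t 13.25
```

```bash
python3 -m jog '[[1.6,4,0,0,0,0],[3.3,8.2,0,0,0,0],[5,12.5,0,0,0,0],[6.6,16.7,0,0,0,0],[8.2,20.7,0,0,0,0],[9.6,24.2,0,0,0,0],[10.5,26.5,0,0,0,0],[10.8,27.2,0,0,0,0]]'
python3 -m jog '[[0,0,1.5,0,0,0],[0,0,4.5,0,0,0],[0,0,7.5,0,0,0],[0,0,9,0,0,0],[0,0,9.5,0,0,0],[0,0,9.5,0,0,0]]'
python3 -c "
from h import *
go(.594,-.2875,.2924)
from station import ctrl;import cv2
b=ctrl.camera('side')['img']
cv2.imwrite('pics/s5.png',cv2.resize(b[180:330,230:430],(800,600),interpolation=2))"
```

```text
time_s: 14.05
ee_pos: [0.5939, -0.2891, 0.416]
eef_rot: [-3.141, 0.001, -0.001]
force: [-0.3, 0.1, -2.8]
grip_width: 0.0262
grip_force: 15.0
time_s: 14.65
ee_pos: [0.5939, -0.2865, 0.3214]
eef_rot: [-3.142, -0.0, 0.001]
force: [0.1, -0.4, -0.7]
grip_width: 0.0257
grip_force: 15.0
cm [0.01 0.1  2.9 ] rot [-0.     -0.      0.0014] pos [ 0.5939 -0.2865  0.3214] t 14.65
```

View pics/s5.png

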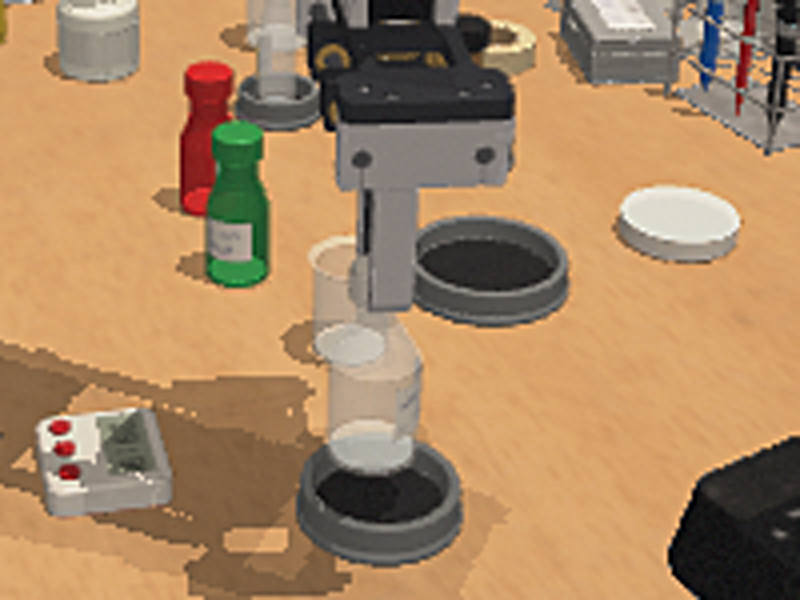

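The flask bottom (371,450) hangs a little left of the holder 3 centre (379,500). I'll shift +x 3 mm and lower.

```bash
python3 -m jog '[[0.15,0,0.4,0,0,0],[0.3,0.1,0.8,0,0,0],[0.3,0.1,1.4,0,0,0],[0.3,0.1,2,0,0,0],[0.3,0.1,2.5,0,0,0],[0.3,0.1,2.8,0,0,0],[0.3,0.1,2.9,0,0,0],[0.3,0.1,2.9,0,0,0]]'
python3 -m jog '[[0,0,0,0,0,0],[0,0,0,0,0,0],[0,0,0,0,0,0],[0,0,-0.5,0,0,0],[0,0,-2.5,0,0,0],[0,0,-6,0,0,0],[0,0,-7.5,0,0,0],[0,0,-7.5,0,0,0]]' 55
python3 -c "
from h import *
go(.4605,.2472,.36)
from station import ctrl;import cv2
b=ctrl.camera('side')['img']
cv2.imwrite('pics/s6.png',cv2.resize(b[180:330,230:430],(800,600),interpolation=2))"
```

```text
time_s: 15.5
ee_pos: [0.5969, -0.288, 0.2923]
eef_rot: [3.141, -0.0, 0.001]
force: [-0.0, 0.6, 1.0]
grip_width: 0.026
grip_force: 15.0
time_s: 16.3
ee_pos: [0.5969, -0.288, 0.3696]
eef_rot: [3.139, -0.004, 0.001]
force: [0.2, 0.6, 0.9]
grip_width: 0.0519
grip_force: 0.0
cm [-13.6  -53.53   0.8 ] rot [ 0.0021 -0.0037  0.0008] pos [ 0.5969 -0.288   0.3696] t 16.3
```

View pics/s6.png

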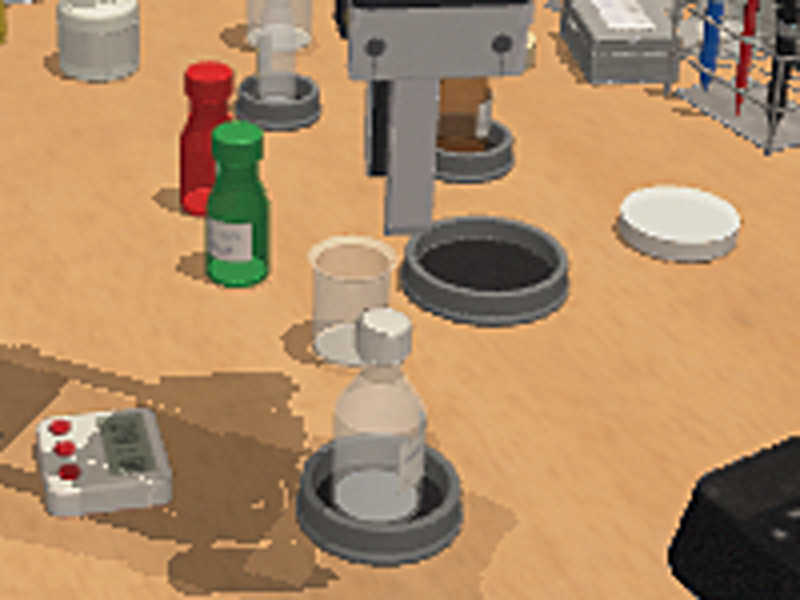

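The flask is upright in holder 3 (376,495). Next is the jar.

```bash
python3 -m jog '[[-0.8,-3,0,0,0,0],[-1.9,-7.5,0,0,0,0],[-3,-12,0,0,0,0],[-4.2,-16.5,0,0,0,0],[-5.4,-21,0,0,0,0],[-6.6,-25.5,0,0,0,0],[-7.7,-30,0,0,0,0],[-8.8,-34.5,0,0,0,0]]' 80
python3 -m jog '[[-1,-4,0,0,0,0],[-2.2,-8.5,0,0,0,0],[-3.3,-13,0,0,0,0],[-4.2,-16.5,0,0,0,0],[-4.6,-18.5,0,0,0,0],[-4.7,-19,0,0,0,0],[-4.7,-19,0,0,0,0]]'
python3 -c "
from h import *
go(.4605,.2472,.266)
from station import ctrl;import cv2
b=ctrl.camera('side')['img']
cv2.imwrite('pics/s7.png',cv2.resize(b[100:220,170:330],(800,600),interpolation=2))"
```

```text
time_s: 17.15
ee_pos: [0.5075, 0.0586, 0.3654]
eef_rot: [3.142, 0.002, 0.001]
force: [0.8, 0.9, 0.4]
grip_width: 0.0755
grip_force: 0.0
time_s: 17.85
ee_pos: [0.4612, 0.247, 0.3659]
eef_rot: [3.141, 0.002, 0.002]
force: [-0.2, 0.1, 0.3]
grip_width: 0.075
grip_force: 0.0
cm [-0.06 -0.03  9.99] rot [0.0009 0.0018 0.0018] pos [0.4612 0.247  0.3659] t 17.85
```

View pics/s7.png

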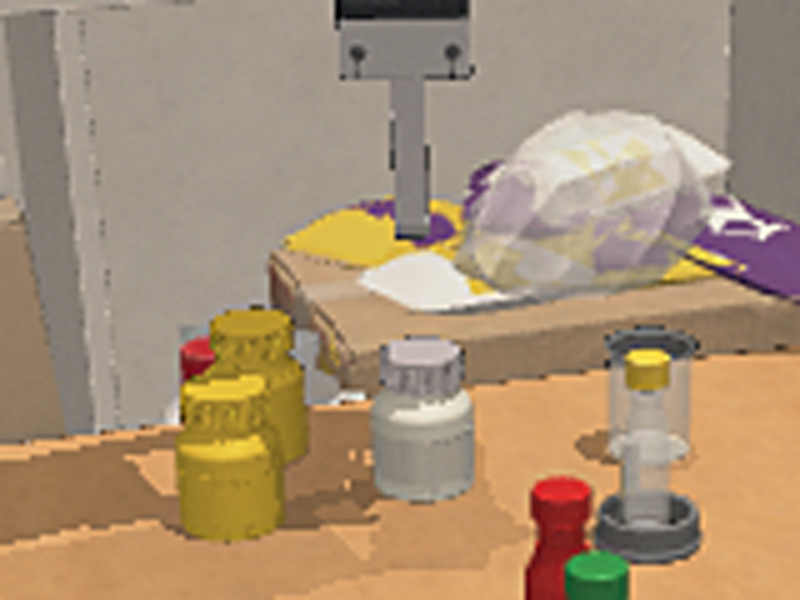

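The jar cap is at (423,358) and the finger at 414, so I'll shift +x about 3 mm and descend.

```bash
python3 -m jog '[[0.15,0,1.5,0,0,0],[0.3,0,4.5,0,0,0],[0.3,0,7.5,0,0,0],[0.3,0,9.2,0,0,0],[0.3,0,9.9,0,0,0],[0.3,0,10,0,0,0],[0.3,0,10,0,0,0]]'
python3 -m jog '[[0,0,0,0,0,0],[0,0,0,0,0,0],[0,0,0,0,0,0],[0,0,0,0,0,0],[0,0,0,0,0,0]]' 30 20
python3 -c "
from h import *
go(.6875,-.0788,.40)"
```

```text
time_s: 18.6
ee_pos: [0.4647, 0.2465, 0.2678]
eef_rot: [-3.141, -0.001, 0.0]
force: [0.2, 0.7, 0.1]
grip_width: 0.0753
grip_force: 0.0
time_s: 19.1
ee_pos: [0.4644, 0.247, 0.2674]
eef_rot: [-3.141, -0.0, 0.001]
force: [-0.3, -0.5, 1.9]
grip_width: 0.0477
grip_force: 20.0
cm [ 22.28  32.6  -13.26] rot [-0.0002 -0.0005  0.001 ] pos [0.4644 0.247  0.2674] t 19.1
```

```bash
python3 -m jog '[[0,0,-1,0,0,0],[0,0,-4,0,0,0],[0,0,-8,0,0,0],[0,0,-12,0,0,0],[0,0,-14,0,0,0],[0.8,1.2,-14,0,0,0],[3,4.3,-14,0,0,0],[5.2,7.6,-14,0,0,0]]'
python3 -m jog '[[2.2,3.2,0,0,0,0],[4.6,6.7,0,0,0,0],[7,10.2,0,0,0,0],[9.4,13.8,0,0,0,0],[11.8,17.3,0,0,0,0],[14.2,20.7,0,0,0,0],[16,23.5,0,0,0,0],[17,25,0,0,0,0]]'
python3 -m jog '[[0,0,1,0,0,0],[0,0,4,0,0,0],[0,0,7.5,0,0,0],[0,0,9.5,0,0,0],[0,0,10,0,0,0],[0,0,10,0,0,0]]'
python3 -c "
from h import *
go(.6875,-.0788,.2736)
from station import ctrl;import cv2
b=ctrl.camera('side')['img']
cv2.imwrite('pics/s8.png',cv2.resize(b[150:300,230:430],(800,600),interpolation=2))"
```

```text
time_s: 19.9
ee_pos: [0.517, 0.1696, 0.4061]
eef_rot: [3.141, 0.001, 0.002]
force: [-0.6, 0.0, -1.8]
grip_width: 0.0474
grip_force: 19.9
time_s: 20.7
ee_pos: [0.6875, -0.0826, 0.4047]
eef_rot: [-3.141, 0.003, -0.001]
force: [-0.8, 0.4, -1.2]
grip_width: 0.0476
grip_force: 19.9
time_s: 21.3
ee_pos: [0.6864, -0.0788, 0.3062]
eef_rot: [-3.141, 0.002, 0.001]
force: [-0.0, -0.7, -0.8]
grip_width: 0.0477
grip_force: 19.9
cm [ 0.12 -0.    3.26] rot [-0.0003  0.0019  0.0011] pos [ 0.6864 -0.0788  0.3062] t 21.3
```

View pics/s8.png

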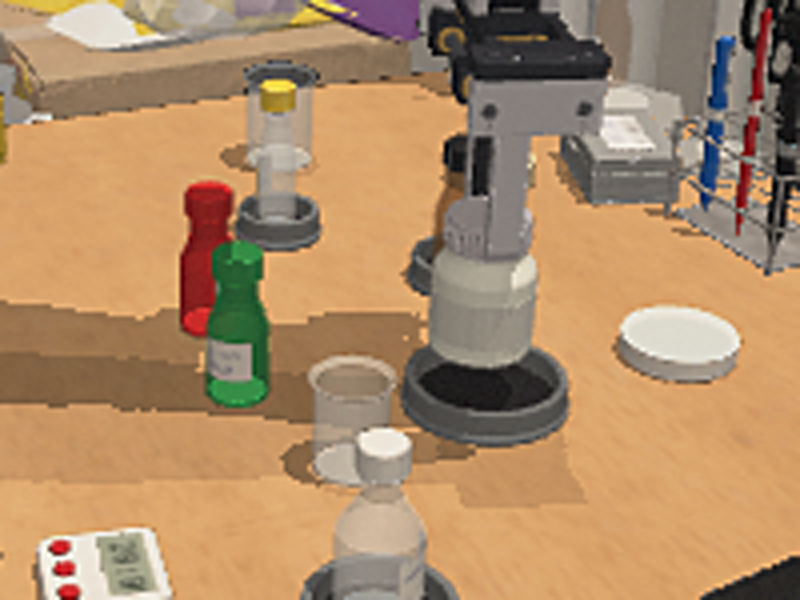

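The jar (482) hangs slightly left of the holder 4 centre (486,390). I'll shift +x 4 mm and lower.

```bash
python3 -m jog '[[0.2,0,0.5,0,0,0],[0.4,0,1,0,0,0],[0.4,0,1.7,0,0,0],[0.4,0,2.3,0,0,0],[0.4,0,2.8,0,0,0],[0.4,0,3.1,0,0,0],[0.4,0,3.25,0,0,0],[0.4,0,3.25,0,0,0]]'
python3 -m jog '[[0,0,0,0,0,0],[0,0,0,0,0,0],[0,0,0,0,0,0],[0,0,-0.5,0,0,0],[0,0,-2.5,0,0,0],[0,0,-6,0,0,0],[0,0,-9,0,0,0],[0,0,-10,0,0,0]]' 80
python3 -m jog '[[-3,0,0,0,0,0],[-7,0,0,0,0,0],[-11,0,0,0,0,0],[-15,0,0,0,0,0],[-19,0,0,0,0,0],[-22,0,0,0,0,0],[-23,0,0,0,0,0],[-23,0,0,0,0,0]]'
python3 -c "
from station import ctrl;import cv2
b=ctrl.camera('side')['img'];a=ctrl.camera('top')['img']
cv2.imwrite('pics/s9.png',cv2.hconcat([cv2.resize(b[130:330,230:430],(400,400),interpolation=2),cv2.resize(a[100:300,200:400],(400,400),interpolation=2)]))"
```

```text
time_s: 22.15
ee_pos: [0.6907, -0.0789, 0.2745]
eef_rot: [-3.142, 0.0, 0.001]
force: [-0.5, -0.4, -1.4]
grip_width: 0.0475
grip_force: 19.9
time_s: 22.95
ee_pos: [0.6906, -0.0789, 0.3789]
eef_rot: [3.141, -0.005, 0.001]
force: [-0.5, 0.8, 1.1]
grip_width: 0.0752
grip_force: 0.0
time_s: 23.75
ee_pos: [0.4603, -0.0792, 0.3748]
eef_rot: [3.141, -0.0, 0.0]
force: [0.6, -0.5, 0.1]
grip_width: 0.0751
grip_force: 0.0
```

View pics/s9.png

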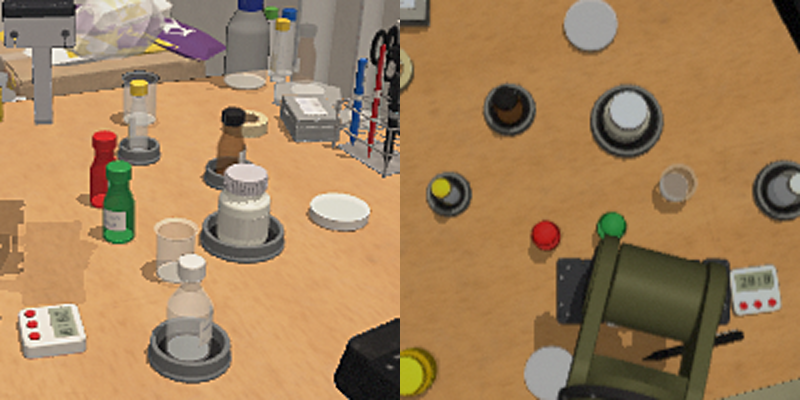

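All four bottles stand upright in their holders and the beakers haven't moved. In the top crop the caps are at slim (441,188), vial (507,100), jar (629,108) and flask (797,183). One last check of the offsets.

```bash
python3 -c "
from h import *
for n,u,v,z,h in [('slim',441,188,.115,(.586,.1584)),('vial',507,100,.102,(.7003,.0784)),('jar',629,108,.091,(.6864,-.0788)),('flask',798,183,.11,(.5933,-.2875))]:
    print(n,((ray(d['top'],(u-400)/2+199.75,v/2+99.75,z)-h)*1000).round(1))"
```

```text
slim [-1.6 -2.7]
vial [-3.1 -2.5]
jar [3.1 0.8]
flask [-0.2  1.9]
```

```bash
python3 -c "
from station import ctrl
print(ctrl.hand_in())"
```

```text
the job is handed in; nothing more can be done
None
```

The job is handed in at about 24 s of the 90 s allowed: all four bottles stand upright in their matching holders, within about 4 mm of centre by the last top view, both beakers look undisturbed, and no verdict was returned.

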